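# Proof-load a soldered link in the bench pull tester

## Task

Proof-load the soldered brass link that is already hooked up in the bench pull tester: first slide the clear guard by its orange knob fully shut over the link's bay, then draw the upright black handle straight out against its spring until the red pointer stands within the width of the green band on the scale, never pulling it clear beyond the band. Finish while still holding the handle steady with the pointer in the band; it springs back if let go. Leave the green band as it is set and the tools around the tester where they lie.

Things in the scene. Friction and masses are not known exactly. Their poses are not given: they have to be found in the camera images.
- pull_tester: grey bench fixture, base 250x84x13 mm, fixed to the table; origin at the centre of its underside, z up. Handle is pulled and guard closes along its -x; handle at the -x end, bay and guard at the +x end. Guard rails reach 50 mm above the table, barrel and scale 44, pointer 49. To its right stand a turntable, a third hand and a blow torch, up to 230 mm high: cross over them and come down from above
- handle_grip (a point): point to grip on the upright black round handle, 18 mm in diameter, which stands on the draw rod from 40 to 102 mm above the table; this point is on its axis, 78 mm above the table (24 mm below its top, whose cap is 23 mm wide). The handle moves with draw_rod. At rest it lies 112 mm from the tester's origin along the tester's -x
- draw_rod (a joint): travel of the draw rod with handle and pointer out of the tester, m; 0 at rest, 0.050 at its stop, growing along the tester's -x. A spring pulls it back: about 3 N at 0, 7 N at 0.020, 11 N at 0.040
- pointer (a point): middle of the outer end of the red pointer, which is 3 mm wide and moves with the rod along the white scale; 48 mm above the table
- band_mid (a point): middle of the green band clipped on the scale, 10 mm wide along the pull; axes as the tester's. The pointer is in the band when it is within 5 mm of this point along the tester's x. The band lies 16 to 36 mm of rod travel from the pointer's rest place
- guard_knob (a point): point to grip on the orange round knob of the clear sliding guard, 17 mm in diameter, on its axis, 66 mm above the table (knob from 49 to 78 mm, guard plate's top at 46 mm). The guard plate is 52 mm long and 62 mm wide and runs in grooves
- guard (a joint): travel of the guard, m; about 0 parked open over the anchor block, 0.054 fully shut against its stop over the bay, growing along the tester's -x; it slides with about 1.2 N of friction and stays where it is left
- half_round_file: half-round file with a wooden handle, 25x254x26 mm, in front of the tester; a bystander, origin at the centre of its underside
- needle_file_red: needle file with a red handle, 9x162x9 mm, left of the tester; a bystander, origin at the centre of its underside
- blue_pliers: pliers with blue grips, 49x158x12 mm, left of the tester; a bystander, origin at the centre of its underside
- marker: black marker pen with a blue cap, 18x130x16 mm, at the right of the turntable; a bystander, origin at the centre of its underside
- ring_clamp: wooden ring clamp, 40x138x19 mm, at the right; a bystander, origin at the centre of its underside

How it is judged:
On the way, in this order (a step that is already met when the one before it is completed fails the run):
1. the guard is fully shut over the bay while the handle is still at rest (value of joint guard above 0.05 m and value of joint draw_rod below 0.006 m), for 0.2 s.
2. the fingers hold the handle out with the pointer in the green band (value of joint guard above 0.05 m and x of pointer in the frame of band_mid between -0.005 and 0.005 m and contact force between the fingers and draw_rod above 3 N), for 0.3 s.
At the end, for the whole second after the job is handed in: the guard is within 4 mm of its shut stop, the pointer stands still within the green band (within 5 mm of its middle), and the fingers are holding the handle against the spring (more than 3 N on the draw rod) (all of step 2 and velocity of joint draw_rod between -0.01 and 0.01 m/s); the arm keeps its last pose, push and grip.
It fails at once if the handle is drawn out more than 6 mm while the guard is not fully shut (value of joint draw_rod above 0.006 m and not (value of joint guard above 0.05 m)).
It fails at once if the pointer is pulled clear beyond the band (more than 9 mm past its middle), which overloads the link (x of pointer in the frame of band_mid below -0.009 m).
It fails at once if the green band is shifted on the scale by more than 4 mm (distance of band_mid from where it was at the start of the episode above 0.004 m).
It fails at once if a bystander is moved by more than 20 mm (distance of any of half_round_file, needle_file_red, blue_pliers, marker, ring_clamp from where it was at the start of the episode above 0.02 m).
It also fails if it takes over 51 s, if anything falls off the work surface, if the arm or the gripper's body presses on something with over 40 N, if the wrist force passes 120 N, or if a joint passes its speed limit or range.

## Robot

A 7-joint arm with a two-finger parallel gripper is mounted at the origin on a cart in front of the work surface, level with it; the furniture and walls round the work are solid. World frame = base frame: x ahead of the robot, y to its left, z up, the work surface at z = 0. Lengths are in m, angles in rad, forces in N, time in s.
With the tool pointing down it reaches from about 0.425 to 1.025 m from the base axis. Payload 9.4 kg.
Tool frame: the origin (TCP) lies midway between the tips of the shut fingers; the grasp point (between the pads) lies 19 mm behind it; z points along the fingers, x is the direction in which the jaws open and shut, and the axes are right-handed (so a half turn about z gives the same grasp; the last joint's range is limited). The gripper opens to 85 mm and grips with 20 to 120 N. Pads are 22 mm wide; open, the fingers measure 114 mm over their backs; the gripper's body (76 mm by 85 mm) begins 54 mm behind the grasp point. The pads swing forward as they close: fully open they stand 13 mm farther back than shut.
Start: joints at [-1.296, 0.599, -0.003, 1.599, 0.002, 0.943, -0.08], TCP at [0.25, 0.681, 0.206] pointing down, gripper open.
Joint ranges: [-2.57, 2.57], [-0.35, 1.97], [-1.29, 1.29], [0.11, 2.56], [-1.05, 4.19], [0.11, 1.86], [-2.63, 2.63]. Speed limits (rad/s): [2.22, 2.22, 3.01, 3.01, 3.14, 3.14, 3.14].

## Interface

Orientations are given as a unit quaternion [w, x, y, z].
In Python, from plant import robot gives the robot as it stands. The module is installed in compiled form; this text tells all that it offers.
- The arm moves only by the shell command python3 -m handwheel 'ROWS' [FORCE]. ROWS is text: rows parted by semicolons, each of 7 numbers parted by spaces: the shift along the tool's x, y, z in m, then the turn, a rotation vector about the tool's x, y, z in degrees, then the opening, from 0 (shut) to 1 (fully open). In form: dx dy dz wx wy wz fingers; .... A call has 1 to 12 rows; each row is the pose to reach, as a shift and turn from the pose commanded when the call began, along the tool's axes at that moment; what a row does not reach only later rows make up. A row lasts 1/8 s, in which the tool goes at most 62.5 mm and 10.7 degrees, less where a joint would pass 70% of its speed; a pose out of reach is approached as far as the arm can. A call with a gripper value outside its range is refused whole. The fingers move at their own pace and stop on an object; FORCE is the grip in N (left out, the last holds). Time passes only in rows, so rows that repeat a pose let the fingers close. It gives the time, the measured TCP pose, the force and the opening at its end, in the units of the state.
- robot.get_state(): the state, without advancing time (a new reading comes with each control period).
- robot.snapshot(name): name is "side" or "top" or "wrist"; returns a dict with "color" (400x640x3 uint8, blue, green, red), "camera_matrix" (3x3 intrinsics, pixels), "eye" and "rotation" of the camera in the world; the wrist camera has in their place "T_tool_cam" (4x4, takes a point from camera to tool coordinates, whose origin is the TCP and whose axes are the tool frame's). Camera axes: x right, y down, z forward; pixel columns grow to the right and rows downward; lengths in m; the calibration is good to about 2 mm. A picture is of the moment at which its call begins: read the wrist's pose just before it. There is no depth.
- robot.job_done(): hands the job in, once; it reports no verdict.
Trained networks look in the newest picture that a camera, given by its name, has taken for a name from the list of things; names that differ only in an ending like _2 or _b are one class to them, and where a whole thing is asked for, a point or a joint stands for the part that bears it (a point fixed in the world has none). Each returns a list of dicts, best first, with "conf" (0 to 1); they miss things now and then, are a little off and sometimes report something else, mostly with a low value. They report only what shows in the picture. A call takes as long as a camera call.
- robot.recognise(camera, query): "box" ([centre column, centre row, width, height] in pixels, round what is visible of it).
- robot.cut_out(camera, query): "region" (400x640 bool, what is visible of it) and "box" ([centre column, centre row, width, height] in pixels, round what is visible of it).
- robot.mark_of(camera, query): "centre" ([column, row] in pixels: a listed point, or the origin of a listed thing).
The state is a dict: "t": time; "q": joint angles; "joint_vel": joint speeds; "tau": joint torques, N m; "eef_pos": TCP position; "eef_rot": TCP orientation; "contact_force": force on the tool from outside, world axes, zero at the start; "wrist_torque": the same for the moment, N m; "grip_width": finger opening in m.
Only numpy, scipy, OpenCV 4.12 (cv2) and the standard library are available. Lean on these libraries where they do the work, as an engineer would, in place of code of your own. Each camera call takes 0.05 s, during which the arm holds its last target.

## Working session

There is one attempt and no reset: what is moved stays moved. The work goes in short steps, Python scripts to look and compute and a shell command to move; the robot and the scene stay as the last step left them, time stands still between calls to the robot, and variables do not carry over. Pictures are saved under pics/ and viewed, and the job is handed in when it is done.

```bash
mkdir -p pics; cat > h.py <<'E'
import numpy as np, cv2
from plant import robot
from scipy.spatial.transform import Rotation as R
def Rq(q): return R.from_quat([q[1],q[2],q[3],q[0]]).as_matrix()
def cam(name):
    s=robot.get_state(); im=robot.snapshot(name)
    if name=='wrist':
        T=np.array(im['T_tool_cam']); Rt=Rq(s['eef_rot'])
        eye=Rt@T[:3,3]+np.array(s['eef_pos']); rot=Rt@T[:3,:3]
    else: eye=np.array(im['eye']); rot=np.array(im['rotation'])
    return im['color'],np.array(im['camera_matrix']),eye,rot
def ray(c,px):
    d=c[3]@np.linalg.solve(c[1],[px[0],px[1],1]); return c[2],d
def atz(c,px,z):
    e,d=ray(c,px); return e+d*(z-e[2])/d[2]
def proj(c,p):
    v=c[1]@(c[3].T@(np.array(p)-c[2])); return v[:2]/v[2]
E
python3 - <<'E'
from h import *
s=robot.get_state(); print(s)
for n in ['side','top','wrist']:
    c=cam(n); cv2.imwrite(f'pics/{n}0.png',c[0]); print(n,c[2].round(3),c[3].round(3).tolist())
    for q,z in [('handle_grip',.078),('pointer',.048),('band_mid',.044),('guard_knob',.066),('pull_tester',0)]:
        for m in robot.mark_of(n,q)[:2]: print(n,q,np.round(m['centre'],1),round(m['conf'],2),atz(c,m['centre'],z).round(4))
E
```

```text
{'t': 0.0, 'q': array([-1.29568323,  0.60015953, -0.0025687 ,  1.600152  ,  0.00176848,
        0.94287956, -0.07976226]), 'joint_vel': array([ 0.00162513,  0.00049187, -0.00015523, -0.00208145, -0.00143876,
       -0.00053352,  0.0009294 ]), 'tau': array([-9.32726016e-05, -7.76470256e+01,  1.56483717e+00, -2.58017421e+01,
        1.23451342e-02,  9.18103469e-03,  3.65446920e-05]), 'eef_pos': array([0.2496514 , 0.68010459, 0.20488385]), 'eef_rot': array([ 4.99370734e-04,  8.19910618e-01,  5.72490996e-01, -6.22616272e-04]), 'contact_force': array([ 0.93253985, -0.57772807, -0.07466131]), 'wrist_torque': array([-0.01639186, -0.02338219,  0.0420153 ]), 'grip_width': 0.08547480101913389}
side [ 0.048 -1.099  0.661] [-0.525, 0.835, -0.134, 0.094]Traceback (most recent call last):
  File "<stdin>", line 6, in <module>
  File "h.py", line 15, in atz
    e,d=ray(c,px); return e+d*(z-e[2])/d[2]
        ~~~^^^^^^
  File "h.py", line 13, in ray
    d=c[3]@np.linalg.solve(c[1],[px[0],px[1],1]); return c[2],d
      ~~~~^~~~~~~~~~~~~~~~~~~~~~~~~~~~~~~~~~~~~~
ValueError: matmul: Input operand 1 has a mismatch in its core dimension 0, with gufunc signature (n?,k),(k,m?)->(n?,m?) (size 3 is different from 4)
```

```bash
sed -i "s/rot=np.array(im\['rotation'\])/rot=Rq(im['rotation'])/" h.py
python3 - <<'E'
from h import *
for n in ['side','top','wrist']:
    c=cam(n); cv2.imwrite(f'pics/{n}0.png',c[0]); print(n,c[2].round(3),c[3][:,2].round(3))
    for q,z in [('handle_grip',.078),('pointer',.048),('band_mid',.044),('guard_knob',.066),('pull_tester',0)]:
        for m in robot.mark_of(n,q)[:2]: print(n,q,np.round(m['centre'],1),round(m['conf'],2),atz(c,m['centre'],z).round(4))
E
```

```text
side [ 0.048 -1.099  0.661] [ 0.297  0.852 -0.431]
side handle_grip [269.1 166.2] 0.51 [0.405  0.3237 0.078 ]
side band_mid [269.5 166.2] 0.3 [0.4272 0.4063 0.044 ]
side guard_knob [325.1 163.2] 0.51 [0.5995 0.326  0.066 ]
side pull_tester [306.1 186.9] 0.71 [0.5239 0.2989 0.    ]
side pull_tester [299.5 302.5] 0.3 [ 0.3144 -0.2827  0.    ]
top [0.312 0.079 1.22 ] [ 0.123 -0.006 -0.992]
top handle_grip [239.  220.1] 0.57 [0.4061 0.2942 0.078 ]
top handle_grip [200.3 181.7] 0.46 [0.5117 0.4024 0.078 ]
top band_mid [235.  199.4] 0.49 [0.4672 0.3131 0.044 ]
top guard_knob [244.5 150.5] 0.59 [0.6022 0.2854 0.066 ]
top pull_tester [250.6 186. ] 0.75 [0.5125 0.2772 0.    ]
wrist [0.175 0.709 0.374] [ 0.292 -0.108 -0.95 ]
wrist band_mid [145.5 393.5] 0.42 [0.471  0.3163 0.044 ]
wrist pull_tester [157.9 394.8] 0.66 [0.5203 0.2824 0.    ]
wrist pull_tester [143.3 391.9] 0.64 [0.506  0.2624 0.    ]
```

View pics/side0.png

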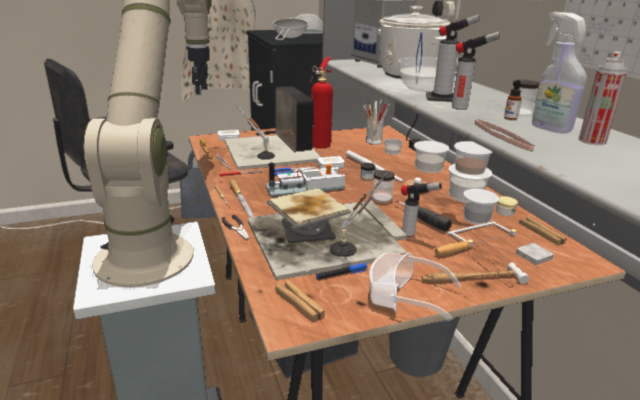

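View pics/top0.png

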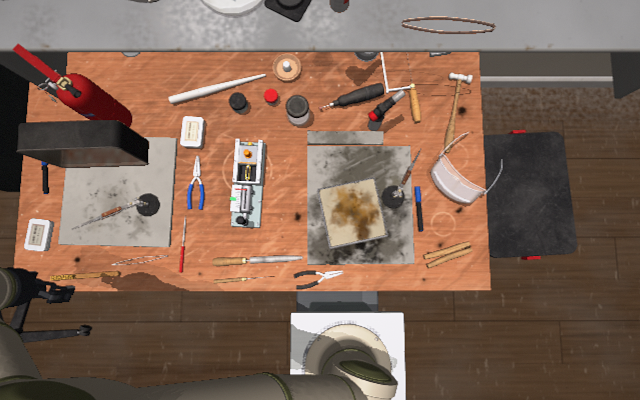

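View pics/wrist0.png

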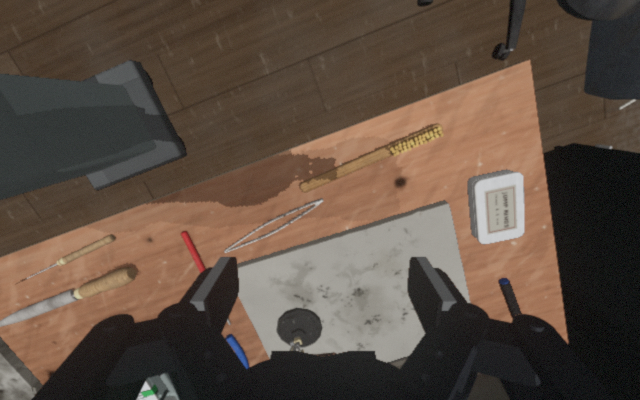

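```bash
cat >> h.py <<'E'
def shift(target,yaw=None):
    "tool-axes shift and rotvec(deg) to world TCP target; yaw: world angle of tool x (deg), tool down"
    s=robot.get_state(); Rt=Rq(s['eef_rot']); d=Rt.T@(np.array(target)-s['eef_pos'])
    out=[d.round(4)]
    if yaw is not None:
        a=np.radians(yaw); X=np.array([np.cos(a),np.sin(a),0]); Z=np.array([0,0,-1.]); G=np.stack([X,np.cross(Z,X),Z],1)
        out.append(R.from_matrix(Rt.T@G).as_rotvec(degrees=True).round(2))
    print('pos',np.round(s['eef_pos'],4),'t',s['t'],'w',round(s['grip_width'],4),'shift',*out); return out
E
python3 - <<'E'
from h import *
shift([.50,.34,.30],-2.5); shift([.4,.6,.3],-2.5)
E
```

```text
pos [0.2498 0.6806 0.2057] t 1.0 w 0.0856 shift [-0.2335  0.3522 -0.0942] [1.000e-02 0.000e+00 7.235e+01]
pos [0.2498 0.6806 0.2057] t 1.0 w 0.0856 shift [-0.0239  0.1687 -0.0943] [1.000e-02 0.000e+00 7.235e+01]
```

```bash
python3 -m handwheel '0 0 -0.06 0 0 8 1;-0.02 0.02 -0.094 0 0 16 1;-0.05 0.07 -0.094 0 0 24 1;-0.08 0.12 -0.094 0 0 32 1;-0.11 0.165 -0.094 0 0 40 1;-0.14 0.21 -0.094 0 0 48 1;-0.17 0.255 -0.094 0 0 56 1;-0.20 0.30 -0.094 0 0 64 1;-0.22 0.33 -0.094 0 0 72.35 1;-0.2335 0.352 -0.094 0 0 72.35 1;-0.2335 0.352 -0.094 0 0 72.35 1;-0.2335 0.352 -0.094 0 0 72.35 1'
python3 - <<'E'
from h import *
c=cam('wrist'); cv2.imwrite('pics/w1.png',c[0]); shift([.5,.34,.3],-2.5)
for q,z in [('handle_grip',.078),('pointer',.048),('band_mid',.044),('guard_knob',.066),('pull_tester',0)]:
    for m in robot.mark_of('wrist',q)[:2]: print(q,np.round(m['centre'],1),round(m['conf'],2),atz(c,m['centre'],z).round(4))
E
```

```text
t: 2.5
eef_pos: [0.4992, 0.341, 0.2998]
eef_rot: [-0.0, 1.0, -0.021, -0.0]
contact_force: [0.0, 0.3, -1.1]
grip_width: 0.0855
pos [0.499  0.3413 0.2997] t 2.55 w 0.0857 shift [ 0.001   0.0013 -0.0003] [-0.03  0.03  0.09]
handle_grip [258.8 205. ] 0.61 [0.4077 0.2914 0.078 ]
handle_grip [333.7 191.3] 0.56 [0.5131 0.307  0.078 ]
pointer [319.5 180.5] 0.76 [0.4936 0.3156 0.048 ]
band_mid [298.9 179.1] 0.44 [0.4631 0.318  0.044 ]
pull_tester [333.9 195.2] 0.85 [0.5153 0.2774 0.    ]
```

View pics/w1.png

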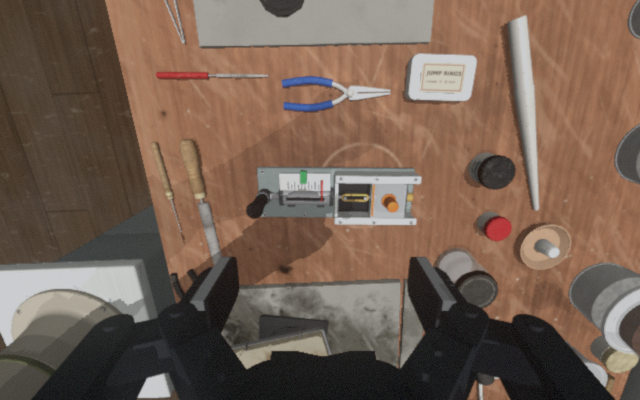

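```bash
python3 - <<'E'
from h import *
c=cam('wrist'); im=c[0]; cv2.imwrite('pics/w2.png',cv2.resize(im[150:240,240:440],None,fx=4,fy=4,interpolation=cv2.INTER_CUBIC))
hsv=cv2.cvtColor(im,cv2.COLOR_BGR2HSV).astype(int); sub=np.zeros(im.shape[:2],bool); sub[160:225,250:425]=1
def blob(m,n):
    ys,xs=np.where(m&sub); print(n,len(xs),xs.mean().round(1),ys.mean().round(1),xs.min(),xs.max(),ys.min(),ys.max()); return xs.mean(),ys.mean()
k=blob((hsv[...,0]>8)&(hsv[...,0]<18)&(hsv[...,1]>170)&(hsv[...,2]>120),'orange'); print(atz(c,k,.064))
p=blob(((hsv[...,0]<5)|(hsv[...,0]>175))&(hsv[...,1]>140),'red'); print(atz(c,p,.048))
g=blob((hsv[...,0]>45)&(hsv[...,0]<80)&(hsv[...,1]>120),'green'); print(atz(c,g,.044))
for q,z in [('handle_grip',.078),('guard_knob',.066),('band_mid',.044)]:
    for m in robot.cut_out('wrist',q)[:2]:
        b=m['box']; print(q,np.round(b,1),round(m['conf'],2))
E
```

```text
orange 34 391.6 203.3 384 396 195 209
[0.59697736 0.28107685 0.064     ]
red 11 320.9 194.9 320 321 190 199
[0.49492128 0.29306847 0.048     ]
green 45 302.8 176.1 301 305 171 181
[0.46940147 0.3218845  0.044     ]
handle_grip [261.8 202.4  31.4  34.3] 0.59
guard_knob [386.8 200.6  36.6  37.1] 0.93
band_mid [335.   94.7 108.4  36.3] 0.72
band_mid [302.4 180.    9.   13.6] 0.58
```

View pics/w2.png

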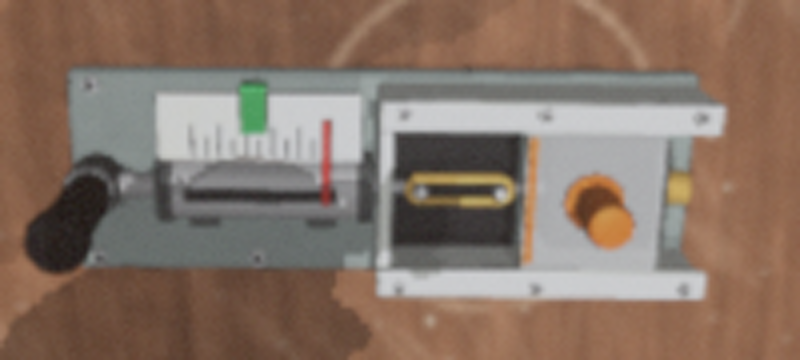

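```bash
python3 - <<'E'
from h import *
c=cam('wrist')
for n,p,z in [('knobtop',(392.5,207),.078),('knobbase',(388.75,200),.049),('captop',(254.5,210),.102),('hbase',(264.5,193.75),.042),('band',(303.3,177),.044),('ptr',(321.5,181),.048),('ptrlow',(321.5,200),.048),('railTL',(334.7,175.5),.05),('railTR',(420.7,176.5),.05),('railBR',(416,224.2),.05),('railBL',(334.7,224.2),.05),('baseTL',(257.5,167.8),.013),('baseTR',(414,168.7),.013),('baseBL',(257.5,216.5),.013)]:
    print(n,atz(c,p,z).round(4))
shift([.6,.286,.15],-2.5)
E
```

```text
knobtop [0.5955 0.2796 0.078 ]
knobbase [0.5964 0.2805 0.049 ]
captop [0.4077 0.2918 0.102 ]
hbase [0.41   0.2961 0.042 ]
band [0.4704 0.32   0.044 ]
ptr [0.4971 0.3138 0.048 ]
ptrlow [0.4958 0.2845 0.048 ]
railTL [0.5166 0.3217 0.05  ]
railTR [0.6416 0.3149 0.05  ]
railBR [0.639 0.24  0.05 ]
railBL [0.5144 0.2453 0.05  ]
baseTL [0.3971 0.3305 0.013 ]
baseTR [0.6426 0.3186 0.013 ]
baseBL [0.388  0.2489 0.013 ]
pos [0.4997 0.3402 0.2998] t 3.05 w 0.0856 shift [0.1025 0.0498 0.1498] [ 0. -0.  0.]
```

```bash
python3 -m handwheel '0.05 0.03 0 0 0 0 1;0.099 0.055 0.03 0 0 0 1;0.099 0.055 0.09 0 0 0 1;0.099 0.055 0.15 0 0 0 1;0.099 0.055 0.16 0 0 0 1;0.099 0.055 0.16 0 0 0 1'
python3 - <<'E'
from h import *
c=cam('wrist'); cv2.imwrite('pics/w3.png',c[0]); shift([.5957,.28,.052],-2.8)
for m in robot.mark_of('wrist','guard_knob')[:2]: print(np.round(m['centre'],1),round(m['conf'],2),atz(c,m['centre'],.066).round(4))
E
```

```text
t: 3.8
eef_pos: [0.5969, 0.281, 0.1406]
eef_rot: [0.0, 1.0, -0.022, 0.0]
contact_force: [0.8, 0.3, -0.4]
grip_width: 0.0851
pos [0.5976 0.2813 0.1418] t 3.85 w 0.0854 shift [-0.002   0.0015  0.0898] [-0.06 -0.13  0.29]
[317.  199.2] 0.89 [0.5924 0.2835 0.066 ]
```

View pics/w3.png

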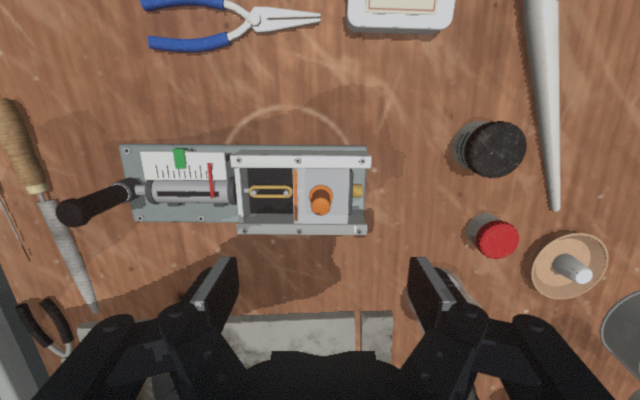

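```bash
python3 -m handwheel '-0.003 0.0005 0.05 0 0 0 1;-0.003 0.0005 0.088 0 0 0 0.7;-0.003 0.0005 0.088 0 0 0 0.5' 30
python3 - <<'E'
from h import *
c=cam('wrist'); cv2.imwrite('pics/w4.png',c[0]); shift([.5957,.28,.052],-2.8)
E
```

```text
t: 4.28
eef_pos: [0.5929, 0.2806, 0.0517]
eef_rot: [0.0, 1.0, -0.022, -0.001]
contact_force: [0.2, 0.6, 0.0]
grip_width: 0.0513
pos [0.594  0.2808 0.0532] t 4.325 w 0.0441 shift [0.0017 0.0007 0.0012] [-0.03 -0.05  0.29]
```

View pics/w4.png

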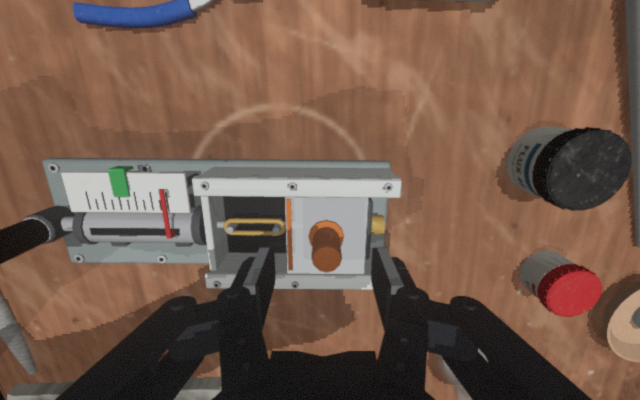

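```bash
python3 - <<'E'
from h import *
c=cam('wrist'); s=robot.get_state(); print(s['grip_width'],s['eef_pos']); e=np.array(s['eef_pos']); Rt=Rq(s['eef_rot'])
w=s['grip_width']/2
for x in (-w,w):
  for y in (-.011,.011):
    for z in (-.006,-.025): print(x.round(3),y,z,proj(c,e+Rt@np.array([x,y,z])).round(1))
print(proj(c,e+Rt@np.array([0,0,-.026])),'grasp axis at knob top z.078',proj(c,e+Rt@np.array([0,0,.0]))) 
print(atz(c,(327,259),.078))
E
```

```text
0.04254671615135585 [0.59467488 0.28095516 0.05410403]Traceback (most recent call last):
  File "<stdin>", line 6, in <module>
AttributeError: 'float' object has no attribute 'round'
```

```bash
python3 - <<'E'
from h import *
c=cam('wrist'); s=robot.get_state(); print(s['grip_width'],s['eef_pos']); e=np.array(s['eef_pos']); Rt=Rq(s['eef_rot'])
w=s['grip_width']/2
for x in (-w,w):
  for y in (-.011,.011):
    for z in (-.006,-.025): print(round(x,3),y,z,proj(c,e+Rt@np.array([x,y,z])).round(1))
print(proj(c,e+Rt@np.array([0,0,-.026])),'grasp axis at knob top z.078',proj(c,e+Rt@np.array([0,0,.0]))) 
print(atz(c,(327,259),.078))
E
```

```text
0.04230212961211986 [0.59492875 0.28110469 0.05445055]
-0.021 -0.011 -0.006 [287.1 226.5]
-0.021 -0.011 -0.025 [283.  240.5]
-0.021 0.011 -0.006 [288.4 259.3]
-0.021 0.011 -0.025 [284.6 276.3]
0.021 -0.011 -0.006 [358.  226.6]
0.021 -0.011 -0.025 [362.  240.6]
0.021 0.011 -0.006 [356.6 259.4]
0.021 0.011 -0.025 [360.3 276.4]
[322.46485628 259.76065369] grasp axis at knob top z.078 [322.54817356 238.98039933]
[0.59731183 0.28004606 0.078     ]
```

```bash
python3 -m handwheel '0.002 0 0.001 0 0 0 0.2;0.002 0 0.001 0 0 0 0;0.002 0 0.001 0 0 0 0;0.002 0 0.001 0 0 0 0;0.002 0 0.001 0 0 0 0' 30
python3 - <<'E'
from h import *
c=cam('wrist'); cv2.imwrite('pics/w5.png',c[0]); shift([.5957,.28,.052],-2.8)
E
```

```text
t: 5.05
eef_pos: [0.5964, 0.2809, 0.0526]
eef_rot: [-0.001, 1.0, -0.022, 0.001]
contact_force: [-0.0, 0.2, 9.3]
grip_width: 0.0004
pos [0.5964 0.2809 0.0526] t 5.1 w 0.0002 shift [-0.0007  0.001   0.0006] [-0.09 -0.13  0.29]
```

View pics/w5.png

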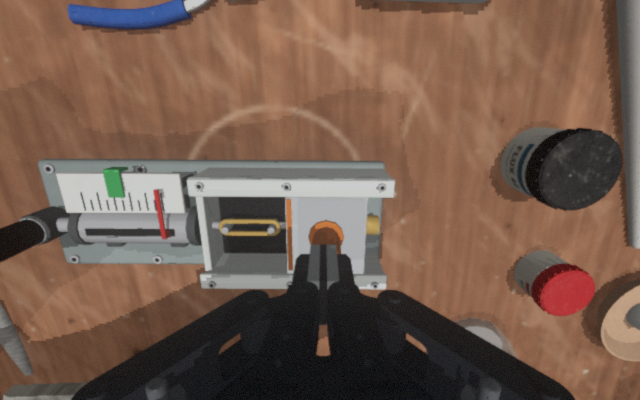

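```bash
python3 - <<'E'
from h import *
a=cam('wrist')[0][180:330,240:440]; b=cam('side')[0][130:210,230:370]; t=cam('top')[0][120:240,200:300]
cv2.imwrite('pics/w6.png',cv2.resize(a,None,fx=4,fy=4,interpolation=cv2.INTER_CUBIC))
cv2.imwrite('pics/s6.png',np.hstack([cv2.resize(b,(560,320),interpolation=cv2.INTER_CUBIC)]))
cv2.imwrite('pics/t6.png',cv2.resize(t,None,fx=5,fy=5,interpolation=cv2.INTER_CUBIC)[:600])
print(robot.get_state()['contact_force'],robot.get_state()['wrist_torque'])
E
```

```text
[-1.19902563 -0.43803593  8.5739674 ] [-0.01746503  0.20775867  0.04006977]
```

View pics/w6.png

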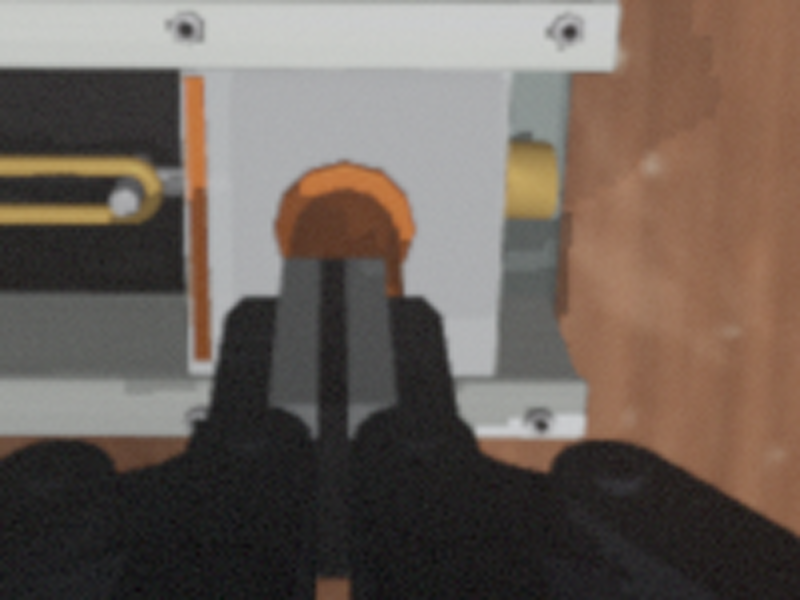

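View pics/s6.png

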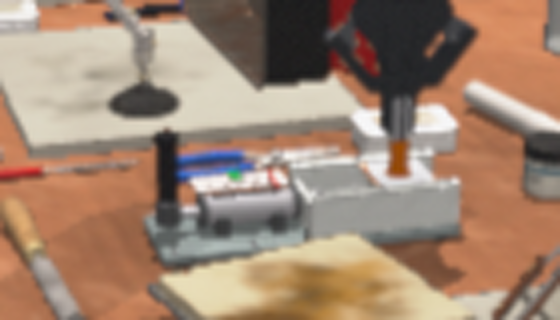

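View pics/t6.png

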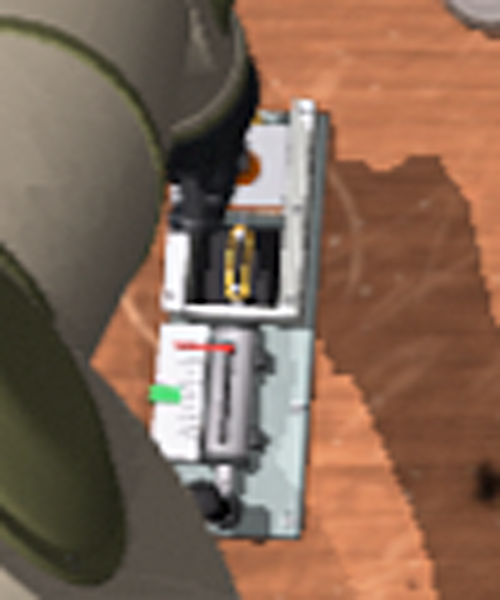

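```bash
python3 - <<'E'
from h import *
c=cam('wrist');s=robot.get_state(); print(s['eef_pos'],s['contact_force'])
a=atz(c,(40,161),.013);b=atz(c,(384,164),.013); print(a,b,np.linalg.norm(a-b),c[2])
# solve z-bias
for dz in (0,.01,.02,.03):
    e=c[2]+[0,0,dz]; cc=(c[0],c[1],e,c[3]); a=atz(cc,(40,161),.013);b=atz(cc,(384,164),.013); print(dz,np.linalg.norm(a-b),atz(cc,(326,235),.05))
cam('top'); cam('side')
for n in ('top','side'): 
    for m in robot.mark_of(n,'guard_knob'): print(n,m)
E
```

```text
[0.59641626 0.28095254 0.0525957 ] [-0.41868067 -0.36433067  9.24667078]
[0.39793352 0.33169618 0.013     ] [0.64235955 0.31900392 0.013     ] 0.2447553345629588 [0.59989595 0.36100914 0.22125222]
0 0.2447553345629588 [0.59896069 0.28236548 0.05      ]
0.01 0.2565081663473232 [0.59890608 0.27777321 0.05      ]
0.02 0.2682609981316876 [0.59885146 0.27318094 0.05      ]
0.03 0.280013829916052 [0.59879685 0.26858867 0.05      ]
top {'centre': [243.8, 151.2], 'conf': 0.48}
side {'centre': [245.8, 199.9], 'conf': 0.45}
side {'centre': [328.2, 165.8], 'conf': 0.43}
side {'centre': [240.9, 171.5], 'conf': 0.27}
```

```bash
python3 -m handwheel '0 0 -0.04 0 0 0 0;0 0 -0.04 0 0 0 0;0 0 -0.04 0 0 0 0'
python3 - <<'E'
from h import *
c=cam('wrist'); b=cam('side')[0][100:210,230:370]
cv2.imwrite('pics/w7.png',c[0]);cv2.imwrite('pics/s7.png',cv2.resize(b,None,fx=4,fy=4,interpolation=cv2.INTER_CUBIC))
s=robot.get_state(); print(s['eef_pos'],s['contact_force'],s['grip_width'])
E
```

```text
t: 5.88
eef_pos: [0.5953, 0.2806, 0.0911]
eef_rot: [-0.0, 1.0, -0.022, 0.0]
contact_force: [-0.2, -0.3, 0.1]
grip_width: 0.0001
[0.59479416 0.28028246 0.09020683] [-0.79015604 -0.26845236  0.55262483] -0.00011894499411471712
```

View pics/w7.png

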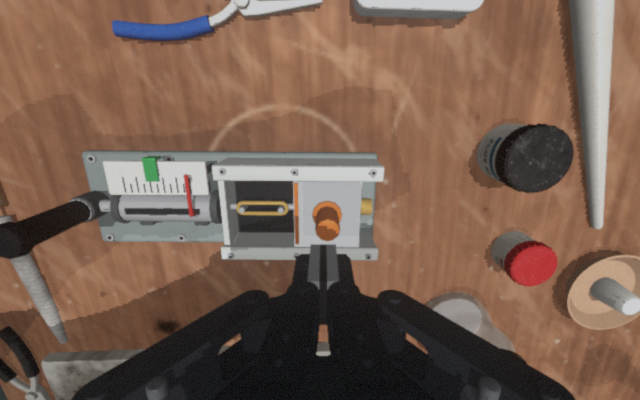

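View pics/s7.png

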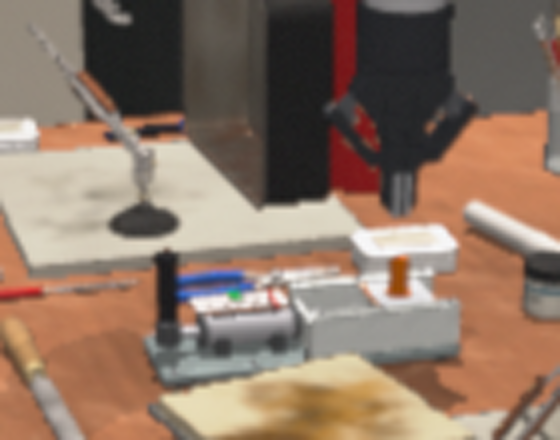

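```bash
python3 -m handwheel '0.002 0 0 0 0 0 0.5;0.002 0 0 0 0 0 0.5;0.002 0 0 0 0 0 0.5;0.002 0 0.03 0 0 0 0.5;0.002 0 0.05 0 0 0 0.5;0.002 0 0.062 0 0 0 0.5;0.002 0 0.062 0 0 0 0.5'
python3 - <<'E'
from h import *
c=cam('wrist'); b=cam('side')[0][100:210,230:370]
cv2.imwrite('pics/w8.png',c[0]);cv2.imwrite('pics/s8.png',cv2.resize(b,None,fx=4,fy=4,interpolation=cv2.INTER_CUBIC))
s=robot.get_state(); print(s['eef_pos'],s['contact_force'],s['grip_width'])
E
```

```text
t: 6.85
eef_pos: [0.5969, 0.28, 0.0279]
eef_rot: [0.0, 1.0, -0.022, -0.001]
contact_force: [0.4, 0.4, -0.1]
grip_width: 0.0427
[0.59766799 0.2802623  0.02916878] [-0.24332081  0.8921517   0.29093211] 0.04312972774006342
```

View pics/w8.png

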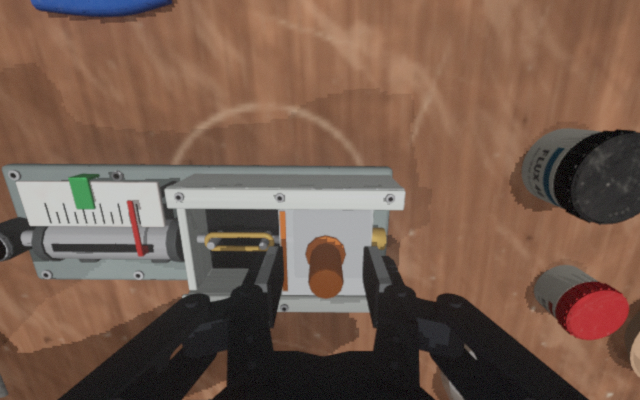

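View pics/s8.png

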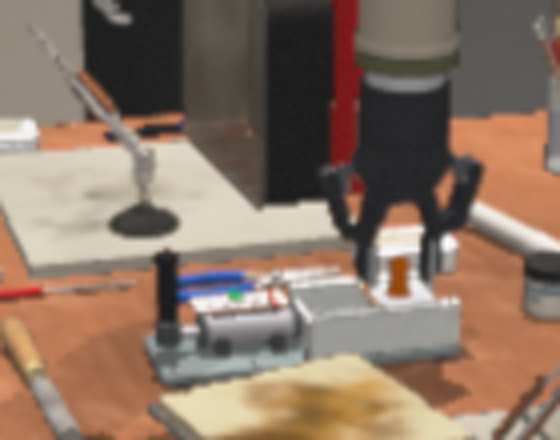

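Side and wrist pictures now show the knob (wrist ~(326,270)) between the fingers, tips just above the plate. The real fingertips stand about 25 mm behind the reported TCP. Closing.

```bash
python3 -m handwheel '0 0 0 0 0 0 0;0 0 0 0 0 0 0;0 0 0 0 0 0 0' 40
python3 - <<'E'
from h import *
s=robot.get_state(); print(s['eef_pos'],s['contact_force'],s['grip_width'])
E
```

```text
t: 7.32
eef_pos: [0.5978, 0.2805, 0.0296]
eef_rot: [-0.0, 1.0, -0.022, 0.001]
contact_force: [-0.3, -0.2, 6.2]
grip_width: 0.0156
[0.59783273 0.280461   0.02960372] [-0.34896003 -0.19039522  6.22457351] 0.015606362607178991
```

```bash
python3 -m handwheel '0 0 -0.002 0 0 0 0;-0.006 0 -0.002 0 0 0 0;-0.014 0 -0.002 0 0 0 0;-0.022 0 -0.002 0 0 0 0;-0.03 0 -0.002 0 0 0 0;-0.038 0 -0.002 0 0 0 0;-0.046 0 -0.002 0 0 0 0;-0.051 0 -0.002 0 0 0 0;-0.051 0 -0.002 0 0 0 0'
python3 - <<'E'
from h import *
c=cam('wrist'); cv2.imwrite('pics/w9.png',c[0])
s=robot.get_state(); print(s['eef_pos'],s['contact_force'],s['grip_width'])
E
```

```text
t: 8.45
eef_pos: [0.5454, 0.283, 0.0302]
eef_rot: [0.0, 1.0, -0.021, -0.0]
contact_force: [2.4, 6.3, -25.2]
grip_width: 0.0153
[0.54535301 0.28304937 0.03013918] [  0.96033137   5.1777028  -24.39478929] 0.015510552583836757
```

View pics/w9.png

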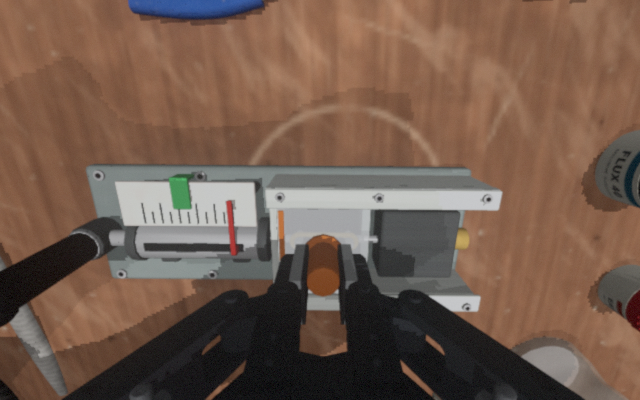

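```bash
python3 -m handwheel '-0.001 0 0.0015 0 0 0 0;-0.002 0 0.0015 0 0 0 0;-0.003 0 0.0015 0 0 0 0;-0.003 0 0.0015 0 0 0 0'
python3 - <<'E'
from h import *
c=cam('wrist'); cv2.imwrite('pics/w10.png',cv2.resize(c[0][150:330,60:500],None,fx=1.8,fy=1.8))
s=robot.get_state(); print(s['eef_pos'],s['contact_force'],s['grip_width'])
E
```

```text
t: 9.0
eef_pos: [0.5455, 0.2831, 0.03]
eef_rot: [-0.001, 1.0, -0.022, 0.002]
contact_force: [6.7, 3.6, -14.8]
grip_width: 0.0153
[0.54545097 0.28311075 0.02998477] [  6.10012754   5.30573547 -14.85073496] 0.015264824988413249
```

View pics/w10.png

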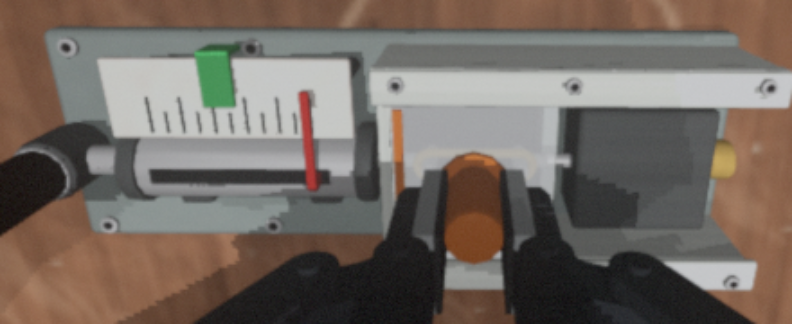

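```bash
python3 -m handwheel '0 -0.001 0.001 0 0 0 0;0 -0.001 0.002 0 0 0 0;-0.002 -0.001 0.002 0 0 0 0;-0.003 -0.001 0.002 0 0 0 0;-0.003 -0.001 0.002 0 0 0 0'
python3 - <<'E'
from h import *
s=robot.get_state(); print(s['eef_pos'],s['contact_force'],s['grip_width'])
E
```

```text
t: 9.68
eef_pos: [0.5456, 0.2832, 0.0297]
eef_rot: [-0.001, 1.0, -0.023, 0.005]
contact_force: [11.2, -1.4, 1.9]
grip_width: 0.0157
[0.54561111 0.28324828 0.02974877] [11.21062631 -1.41451847  1.92922082] 0.015663814877711207
```

```bash
python3 -m handwheel '0.005 0 0 0 0 0 0;0.005 0 0 0 0 0 0.5;0.005 0 0 0 0 0 0.5;0.005 0 0 0 0 0 0.5;0.005 0 -0.04 0 0 0 0.5;0.005 0 -0.1 0 0 0 0.6;-0.05 0 -0.12 0 0 0 0.6;-0.10 -0.003 -0.12 0 0 0 0.6;-0.13 -0.003 -0.12 0 0 0 0.6;-0.13 -0.003 -0.12 0 0 0 0.6'
python3 - <<'E'
from h import *
c=cam('wrist'); cv2.imwrite('pics/w11.png',c[0]); s=robot.get_state(); print(s['t'],s['eef_pos'],s['contact_force'],s['grip_width'])
for q,z in [('handle_grip',.078),('pointer',.048),('band_mid',.044)]:
    for m in robot.mark_of('wrist',q)[:2]: print(q,np.round(m['centre'],1),round(m['conf'],2),atz(c,m['centre'],z).round(4))
E
```

```text
t: 10.92
eef_pos: [0.4081, 0.2926, 0.1474]
eef_rot: [0.0, 1.0, -0.021, -0.001]
contact_force: [0.7, -0.3, 0.2]
grip_width: 0.0511
10.975 [0.41002733 0.29273433 0.14753641] [ 0.76783568 -0.12690175  0.55150361] 0.051099485271468084
handle_grip [322.2 209.9] 0.83 [0.4076 0.2869 0.078 ]
pointer [416.4 168.6] 0.72 [0.4956 0.3132 0.048 ]
pointer [387.2 161.3] 0.35 [0.4685 0.321  0.048 ]
band_mid [387.1 165.1] 0.49 [0.4694 0.3167 0.044 ]
```

View pics/w11.png

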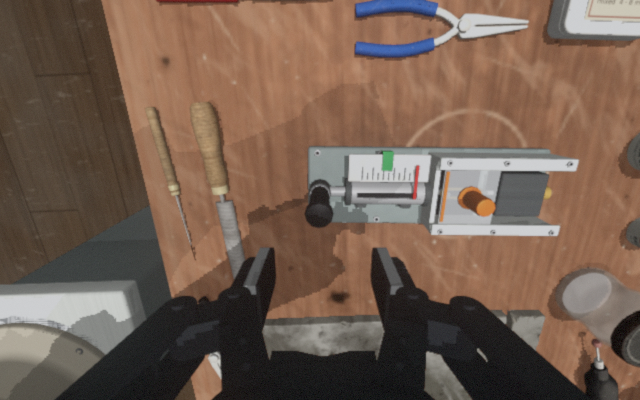

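```bash
python3 - <<'E'
from h import *
c=cam('wrist'); print(atz(c,(319.5,215),.102),atz(c,(320,188),.042)); a=atz(c,(416.7,170),.048);b=atz(c,(387.3,160),.046);print(a,b)
s=robot.get_state();Rt=Rq(s['eef_rot']);print(Rt.T@(b-a)); shift(list(atz(c,(319.5,215),.102)[:2])+[.0335],-2.8)
E
python3 -m handwheel '-0.001 0.001 0.05 0 0 0 0.6;-0.001 0.001 0.09 0 0 0 0.6;-0.001 0.001 0.114 0 0 0 0.6;-0.001 0.001 0.114 0 0 0 0.6'
python3 - <<'E'
from h import *
c=cam('wrist'); cv2.imwrite('pics/w12.png',c[0]); s=robot.get_state(); print(s['t'],s['eef_pos'],s['contact_force'],s['grip_width'])
b=cam('side')[0][100:210,230:370]
cv2.imwrite('pics/s12.png',cv2.resize(b,None,fx=4,fy=4,interpolation=cv2.INTER_CUBIC))
E
```

```text
[0.4096038  0.29138185 0.102     ] [0.40972192 0.29634581 0.042     ]
[0.50006449 0.3113921  0.048     ] [0.47306793 0.32152723 0.046     ]
[-0.02742435 -0.00891744  0.00197966]
pos [0.4118 0.2923 0.1472] t 11.175 w 0.0512 shift [-0.0022  0.001   0.1137] [ 0.   -0.04  0.24]
t: 11.68
eef_pos: [0.4097, 0.2904, 0.0317]
eef_rot: [0.001, 1.0, -0.023, -0.001]
contact_force: [0.3, -0.5, 1.1]
grip_width: 0.0513
11.725 [0.41007509 0.29079895 0.03276376] [ 0.55414371 -0.86354312 -0.75622232] 0.05103626878503246
```

View pics/w12.png

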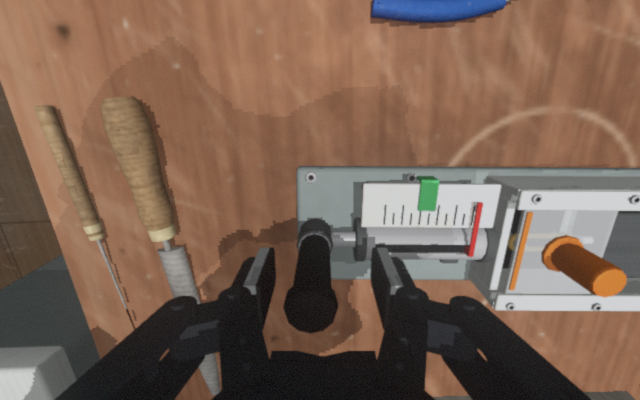

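View pics/s12.png

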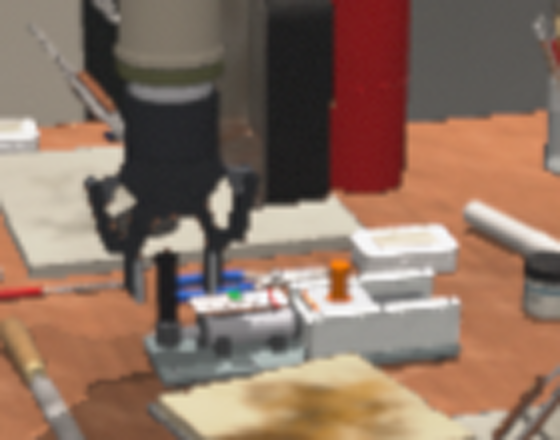

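```bash
python3 -m handwheel '-0.004 0 0 0 0 0 0.6;-0.004 0 0 0 0 0 0.3;-0.004 0 0 0 0 0 0;-0.004 0 0 0 0 0 0;-0.004 0 0 0 0 0 0;-0.004 0 0 0 0 0 0' 60
python3 - <<'E'
from h import *
c=cam('wrist'); cv2.imwrite('pics/w13.png',c[0]); s=robot.get_state(); print(s['t'],s['eef_pos'],s['contact_force'],s['grip_width'])
E
```

```text
t: 12.52
eef_pos: [0.4047, 0.2921, 0.0341]
eef_rot: [-0.0, 1.0, -0.021, -0.0]
contact_force: [-4.1, 0.3, 9.2]
grip_width: 0.0201
12.575 [0.40473991 0.29210134 0.03407837] [-3.68312693 -0.01331175  9.25759362] 0.02012467273322882
```

View pics/w13.png

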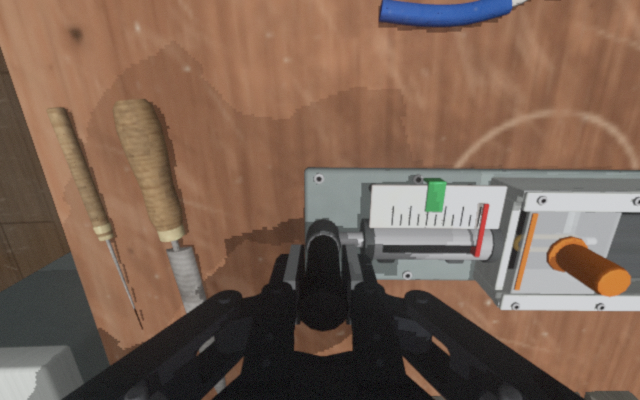

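```bash
python3 -m handwheel '0 0 -0.001 0 0 0 0;-0.004 0 -0.001 0 0 0 0;-0.008 0 -0.001 0 0 0 0;-0.012 0 -0.001 0 0 0 0;-0.016 0 -0.001 0 0 0 0;-0.018 0 -0.001 0 0 0 0;-0.018 0 -0.001 0 0 0 0' 80
python3 - <<'E'
from h import *
c=cam('wrist'); cv2.imwrite('pics/w14.png',cv2.resize(c[0][150:310,280:600],None,fx=2.5,fy=2.5,interpolation=cv2.INTER_CUBIC)); s=robot.get_state(); print(s['t'],s['eef_pos'],s['contact_force'],s['grip_width'])
E
```

```text
t: 13.45
eef_pos: [0.3886, 0.2929, 0.0344]
eef_rot: [-0.0, 1.0, -0.022, 0.001]
contact_force: [5.9, 1.9, -7.7]
grip_width: 0.0195
13.5 [0.38863385 0.29290601 0.03436771] [ 5.32085992  1.84035226 -7.19662045] 0.019670925333499192
```

View pics/w14.png

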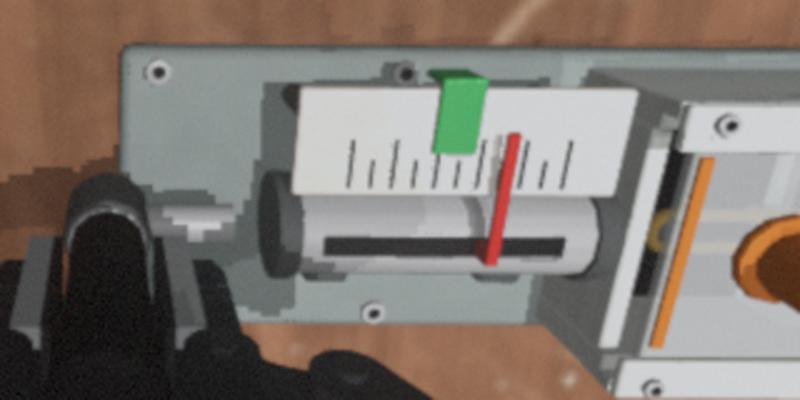

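```bash
python3 - <<'E'
from h import *
c=cam('wrist'); u=lambda x,y:(280+(x+.5)/2.5-.5,150+(y+.5)/2.5-.5); s=robot.get_state();Rt=Rq(s['eef_rot'])
P=atz(c,u(514,138),.048)
for z in (.042,.044,.046,.048):
  L=[atz(c,u(*p),z) for p in ((435,151),(477,153),(444,83),(487,80))]
  print(z,[np.round((Rt.T@(P-l))[:2]*1e3,1) for l in L], np.round((Rt.T@(L[1]-L[0]))[0]*1e3,1))
E
```

```text
0.042 [array([14.3, -5.3]), array([ 4.5, -5.8]), array([14.6, 11.1]), array([ 5. , 11.8])] 9.9
0.044 [array([15.3, -4.5]), array([ 5.6, -5. ]), array([15.5, 11.6]), array([ 6. , 12.3])] 9.7
0.046 [array([16.2, -3.8]), array([ 6.6, -4.3]), array([16.5, 12.1]), array([ 7.1, 12.8])] 9.6
0.048 [array([17.2, -3.1]), array([ 7.7, -3.6]), array([17.4, 12.6]), array([ 8.2, 13.3])] 9.5
```

```bash
python3 -m handwheel '-0.003 0 0 0 0 0 0;-0.006 0 0.0005 0 0 0 0;-0.009 0 0.0005 0 0 0 0;-0.010 0 0.0005 0 0 0 0;-0.010 0 0.0005 0 0 0 0'
python3 - <<'E'
from h import *
c=cam('wrist'); cv2.imwrite('pics/w15.png',cv2.resize(c[0][150:310,280:600],None,fx=2.5,fy=2.5,interpolation=cv2.INTER_CUBIC)); s=robot.get_state(); print(s['t'],s['eef_pos'],s['contact_force'],s['grip_width'])
E
```

```text
t: 14.18
eef_pos: [0.3796, 0.2935, 0.0343]
eef_rot: [-0.001, 1.0, -0.022, 0.002]
contact_force: [7.1, 0.8, -1.6]
grip_width: 0.0196
14.225 [0.37964806 0.29344056 0.03428091] [ 6.91331477  0.53082614 -1.89045632] 0.019523408339550054
```

View pics/w15.png

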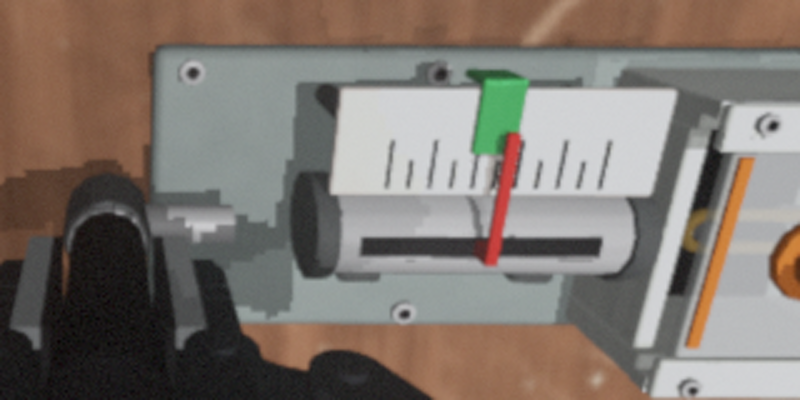

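```bash
python3 -m handwheel '-0.001 0 0 0 0 0 0;-0.002 0 0 0 0 0 0;-0.002 0 0 0 0 0 0;-0.002 0 0 0 0 0 0'
python3 - <<'E'
from h import *
c=cam('wrist'); cv2.imwrite('pics/w16.png',cv2.resize(c[0][150:310,280:600],None,fx=2.5,fy=2.5,interpolation=cv2.INTER_CUBIC)); s=robot.get_state(); print(s['t'],s['eef_pos'],s['contact_force'],s['grip_width'])
b=cam('side')[0][140:200,250:350]; cv2.imwrite('pics/s16.png',cv2.resize(b,None,fx=7,fy=7,interpolation=cv2.INTER_CUBIC))
b=cam('top')[0][160:240,190:290]; cv2.imwrite('pics/t16.png',cv2.resize(b,None,fx=7,fy=7,interpolation=cv2.INTER_CUBIC))
for n in ('wrist','side','top'):
  for q in ('pointer','band_mid'):
    for m in robot.mark_of(n,q)[:2]: print(n,q,np.round(m['centre'],1),round(m['conf'],2))
E
```

```text
t: 14.72
eef_pos: [0.3778, 0.2935, 0.0343]
eef_rot: [-0.001, 1.0, -0.022, 0.002]
contact_force: [7.4, 0.6, -2.0]
grip_width: 0.0194
14.775 [0.37781739 0.29358121 0.03428405] [ 7.23250667 -0.20691921 -1.49674745] 0.019460446060129328
wrist pointer [485.9 209.9] 0.67
wrist band_mid [478.6 199.1] 0.96
```

View pics/w16.png

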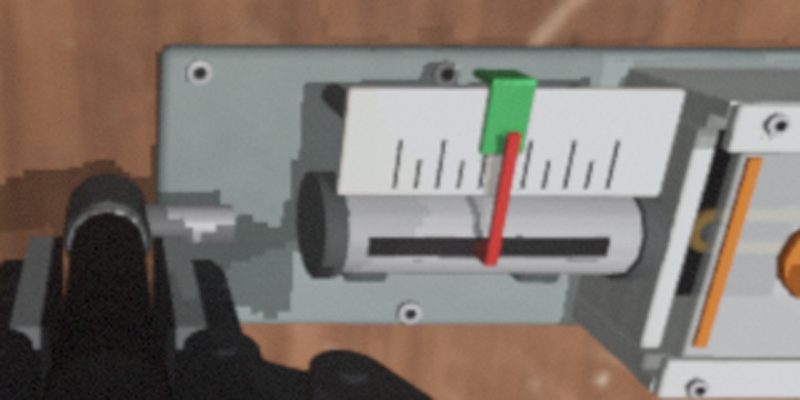

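View pics/s16.png

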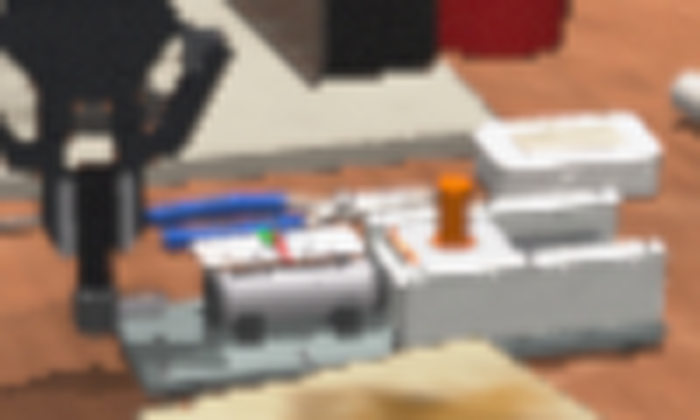

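View pics/t16.png

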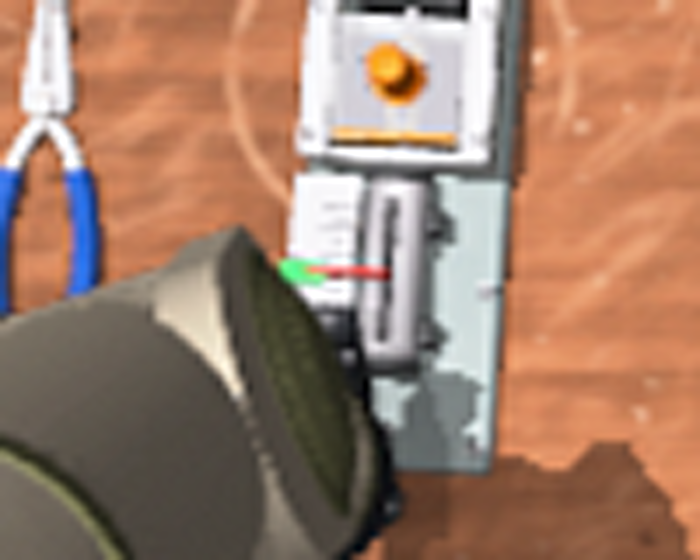

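```bash
python3 -m handwheel '-0.0003 0 0 0 0 0 0;-0.0003 0 0 0 0 0 0;-0.0003 0 0 0 0 0 0'
python3 - <<'E'
from h import *
s=robot.get_state(); print(s['t'],s['eef_pos'],s['contact_force'],s['grip_width'])
c=cam('top'); hsv=cv2.cvtColor(c[0],cv2.COLOR_BGR2HSV).astype(int); sub=np.zeros(c[0].shape[:2],bool); sub[185:215,225:250]=1
for n,m in (('g',(hsv[...,0]>45)&(hsv[...,0]<85)&(hsv[...,1]>100)),('r',((hsv[...,0]<6)|(hsv[...,0]>172))&(hsv[...,1]>130))):
    y,x=np.where(m&sub); print(n,len(x),x.mean(),y.mean(),y.min(),y.max(),atz(c,(x.mean(),y.mean()),.046))
print(robot.job_done())
E
```

```text
t: 15.55
eef_pos: [0.3776, 0.2936, 0.0343]
eef_rot: [-0.001, 1.0, -0.022, 0.002]
contact_force: [7.9, 0.2, -2.5]
grip_width: 0.0193
15.55 [0.3776493  0.29357195 0.03428393] [ 7.86496133  0.21749267 -2.54955829] 0.01929592038437225
g 13 232.07692307692307 198.23076923076923 197 199 [0.47024166 0.32095885 0.046     ]
r 9 240.77777777777777 198.55555555555554 198 199 [0.46929767 0.29656063 0.046     ]
the job is handed in; nothing more can be done
None
```

I slid the guard shut by its knob, drew the handle out about 27 mm, and handed the job in at about 15.6 s (limit 51 s), still holding it. No verdict was reported.

**Last checks**
- **Guard:** it would not move further at about 11 N of push after about 52 mm of travel. The pictures show it shut over the bay.
- **Pointer:** the top camera puts it about 0.3 mm from the band's middle. The wrist camera read about 1–2 mm short of the middle. The two disagree slightly, but both are inside the ±5 mm band.
- **Hold:** the arm was still and reading about 7.9 N against the spring, with the fingers closed on the handle at 19.3 mm.
- **Band and tools:** I made no contact with them. The last pictures showed nothing moved, but I did not measure their positions.

**What went wrong**
- My first knob grip missed. The real fingertips sit about 25 mm behind the reported tool point, so the fingers closed on top of the knob with about 9 N. I lowered the gripper and took that offset into account from then on.
- While sliding the guard I lifted on the knob with up to 25 N for a moment, then eased it.

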